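# Move three culture vessels on to their next stations

## Task

The three glass vessels are each due at their next station: set the straight bottle on the middle of the stirrer plate, the conical flask with the vent disc on the middle of the shaker platform, and the low jar with the ribbed lid on the middle of the scale pan. Only one vessel fits on a station, so park one on the empty cork stand meanwhile and never on the bare bench. Keep the vessels upright, set each down gently and let go, and leave the amber vial and the empty beaker where they stand.

Things in the scene. Friction and masses are not known exactly. Their poses are not given: they have to be found in the camera images.
- bottle: Straight-sided clear glass bottle with a plain foil-covered cap, 120 mm tall, 0.2 to 0.35 kg. Round about z; origin: the centre of its underside. Body 60 mm in diameter up to 70 mm, narrowing to 32 mm at 88 mm; grip the foil cap, 42 mm in diameter, 88 to 120 mm above the origin. Starts on the scale.
- flask: Conical clear glass flask, foil-covered cap with a small white vent disc above it, 130 mm tall, 0.15 to 0.27 kg. Round about z; origin: the centre of its underside. Base 72 mm in diameter, neck 30 mm at 66 mm; grip the foil cap, 38 mm in diameter, 72 to 100 mm above the origin. The vent on its axis (28 mm in diameter, up to 130 mm) must fit between the fingers. Starts on the stirrer.
- jar: Low wide clear glass jar with a ribbed cream lid, 80 mm tall, 0.18 to 0.33 kg. Round about z; origin: the centre of its underside. Body 76 mm in diameter up to 36 mm, narrowing to 52 mm at 49 mm; grip the lid, 58 mm in diameter, 50 to 80 mm above the origin. Starts on the shaker.
- scale: Bench scale, fixed: flat grey housing 140 x 114 mm with a round steel pan 100 mm in diameter and a dark display strip along one edge. Origin on the bench under the pan's centre, z up; the pan's flat top is 30 mm above the origin; the housing reaches 83 mm to -x (display) and 57 mm to +x.
- stirrer: Stirrer, fixed: white housing 140 x 114 mm with a round white plate 100 mm in diameter, and a black knob and button beside the plate. Origin on the bench under the plate's centre, z up; the plate's flat top is 50 mm above the origin; the knob, on the -x side, is 56 mm high.
- shaker: Shaker, fixed: grey base with a square aluminium platform 114 x 114 mm, on it a ribbed black rubber mat 96 x 90 mm and at each corner a short steel post 10 mm in diameter (50 mm from the centre along both x and y, tops 55 mm above the bench). Origin on the bench under the platform's centre, z up; the flat top of the mat is 45 mm above the origin.
- stand: Parking stand, fixed, empty at the start: round wooden block topped with cork, 100 mm in diameter. Origin on the bench under its centre; flat top 25 mm above the origin.
- vial: Small amber glass vial with a black cap, 32 mm in diameter, 62 mm tall, light and loose on the bench; a bystander. Origin at the centre of its underside.
- beaker: Empty clear glass beaker, 54 mm in diameter at the rim, 62 mm tall, light and loose on the bench; a bystander. Origin at the centre of its underside.
There are look-alikes about, which are no part of the job. What is shaped like the bottle but yellow is not meant. Leave any purple look-alike of the flask alone.

How it is judged:
By the outcome, as a careful person would: the job done as asked, in the order asked, and still so for the second after the job is handed in, with the robot touching nothing.
It also fails if it takes over 112 s, if anything falls off the work surface, if the arm or the gripper's body presses on something with over 40 N, if the wrist force passes 120 N, or if a joint passes its speed limit or range.

## Robot

A 6-joint arm with a two-finger parallel gripper is mounted at the origin on the work surface. World frame = base frame: x ahead of the robot, y to its left, z up, the work surface at z = 0. Lengths are in m, angles in rad, forces in N, time in s.
With the tool pointing down it reaches from about 0.35 to 0.975 m from the base axis. Payload 4.9 kg.
Tool frame: the origin (TCP) lies between the finger pads; the fingertips stand 25 mm ahead of it and the grasp point (between the pads) lies 6 mm ahead of it (ctrl.tip_extent is the distance from the TCP to the fingertips, in m); z points along the fingers, y is the line along which they close (so a half turn about z gives the same grasp; the last joint's range is limited). The gripper opens to 85 mm and grips with 20 to 120 N. Pads are 22 mm wide; open, the fingers measure 114 mm over their backs; the gripper's body (76 mm by 85 mm) begins 54 mm behind the grasp point. The pads swing forward as they close: fully open they stand 13 mm farther back than shut.
Start: joints at [1.045, 0.053, 1.613, -0, 1.476, -0.119], TCP at [0.247, 0.574, 0.256] pointing down, gripper open.
Joint ranges: [-3.01, 3.01], [-1.01, 2.22], [0.06, 2.58], [-1.02, 4.17], [0.09, 2.62], [-3.14, 3.14]. Speed limits (rad/s): [2.57, 2.57, 3.14, 3.14, 3.14, 3.14].

## Interface

Orientations are given as a unit quaternion [x, y, z, w].
In Python, from rig import ctrl gives the robot as it stands.
- The arm moves only by the tool play_rows, never from a script. Its argument "moves" is a list of rows, each a list of 5 numbers: the shift along the world's x, y, z in cm, then the turn about the world's z in degrees, then the opening, from -1 (shut) to 1 (fully open). In form: [[x, y, z, yaw, claw], ...]. A call has 1 to 8 rows; each row shifts and turns the commanded pose from where the row before left it; what a row does not reach is not made up. A row lasts 1/8 s, in which the tool goes at most 62.5 mm and 10.7 degrees, less where a joint would pass 70% of its speed; a pose out of reach is approached as far as the arm can. A call is refused whole if a number of a shift passes 6.25 or a number of a turn 10.7, either way. A call with a gripper value outside its range is refused whole. The fingers move at their own pace and stop on an object; "grip_force" is the grip in N (left out, the last holds). Time passes only in rows, so rows that do not move let the fingers close. It gives the time, the measured TCP pose, the force, the opening and the grip force at its end, in the units of the state.
- ctrl.sense(): the state, without advancing time (a new reading comes with each control period).
- ctrl.capture(name): name is "side" or "top" or "wrist"; returns a dict with "img" (400x640x3 uint8, red, green, blue), "mtx" (3x3 intrinsics, pixels), "dist_coeffs" ([k1, k2, p1, p2, k3] as OpenCV has them; the pictures are not rectified), "T" (4x4, takes a point from camera to world coordinates). Camera axes: x right, y down, z forward; pixel columns grow to the right and rows downward; lengths in m; the calibration is good to about 2 mm. A picture is of the moment at which its call begins. There is no depth.
- ctrl.finish_job(): hands the job in; it is judged then, once.
The state is a dict: "t": time; "qpos": joint angles; "dq": joint speeds; "effort": joint torques, N m; "eef_pos": TCP position; "orientation": TCP orientation; "contact_force": force on the tool from outside, world axes, zero at the start; "moment": the same for the moment, N m; "finger_gap": opening from 0.0 (shut) to 1.0 (fully open); "grip_force": force on a finger pad.
Only numpy, scipy, OpenCV 4.12 (cv2) and the standard library are available. Lean on these libraries where they do the work, as an engineer would, in place of code of your own. Each camera call takes 0.05 s, during which the arm holds its last target. There are 200 camera calls.

## Working session

There is one attempt and no reset: what is moved stays moved. The work goes in short steps, Python scripts to look and compute and a tool call to move; the robot and the scene stay as the last step left them, time stands still between calls to the robot, and variables do not carry over. Pictures are saved under pics/ and viewed, at most 14 in all, crops included, and the job is handed in when it is done.

Besides the shell and the picture viewer there is one more tool, called after "Request:" in YAML: its name, and indented under it one key for each argument. play_rows: Moves the arm, as the interface text tells. Its arguments: {"type":"object","properties":{"moves":{"type":"array","items":{"type":"array","items":{"type":"number"}}},"grip_force":{"type":"number"}},"required":["moves"]}

```bash
mkdir -p pics
cat > h.py <<'E'
from rig import ctrl
import cv2, numpy as np
def cap(name, f=None):
    c=ctrl.capture(name)
    if f: cv2.imwrite('pics/'+f, c['img'][:,:,::-1])
    return c
def ray(c,u,v,z):
    p=cv2.undistortPoints(np.array([[[u,v]]],float),np.array(c['mtx']),np.array(c['dist_coeffs']))[0,0]
    T=np.array(c['T']); d=T[:3,:3]@np.array([p[0],p[1],1]); o=T[:3,3]
    return o+d*(z-o[2])/d[2]
def proj(c,P):
    T=np.linalg.inv(np.array(c['T']))
    r,_=cv2.Rodrigues(T[:3,:3])
    return cv2.projectPoints(np.array(P,float).reshape(-1,1,3),r,T[:3,3],np.array(c['mtx']),np.array(c['dist_coeffs']))[0][:,0]
E
python3 -c "
from h import *
import pickle
for n in ['top','side','wrist']:
    c=cap(n,n+'0.png'); pickle.dump(c,open(n+'.pkl','wb')); print(n,np.round(c['T'],3).tolist(),np.round(c['mtx'],1).tolist())
s=ctrl.sense();print(s)"
```

```text
top [[0.015, -0.975, 0.223, 0.281], [-1.0, -0.014, 0.004, 0.021], [-0.001, -0.223, -0.975, 1.211], [0.0, 0.0, 0.0, 1.0]] [[477.8, 0.0, 325.6], [0.0, 477.8, 193.5], [0.0, 0.0, 1.0]]
side [[0.999, -0.031, 0.025, 0.527], [-0.04, -0.788, 0.614, -0.545], [0.001, -0.614, -0.789, 0.751], [0.0, 0.0, 0.0, 1.0]] [[462.6, 0.0, 317.4], [0.0, 462.6, 204.1], [0.0, 0.0, 1.0]]
wrist [[0.396, 0.868, 0.299, 0.169], [0.918, -0.374, -0.132, 0.608], [-0.002, 0.327, -0.945, 0.373], [0.0, 0.0, 0.0, 1.0]] [[299.1, 0.0, 325.6], [0.0, 299.1, 197.9], [0.0, 0.0, 1.0]]
{'t': 0.15, 'qpos': array([ 1.04500713e+00,  5.32240055e-02,  1.61398265e+00,  1.20157398e-05,
        1.47601985e+00, -1.18980943e-01]), 'dq': array([ 0.00074084, -0.00151787, -0.00450478, -0.00116231,  0.00011194,
        0.00181591]), 'effort': array([ 4.17289857e-04, -3.94243670e+01, -3.70721591e+01, -9.58020769e-05,
        4.61820819e-03, -8.18133316e-06]), 'eef_pos': array([0.24705716, 0.57360462, 0.25533134]), 'orientation': array([ 2.02004939e-01,  9.79384162e-01, -7.72944973e-04, -2.64498652e-04]), 'contact_force': array([-0.29175073, -0.47652853, -0.16848071]), 'moment': array([-0.02458232,  0.04147356,  0.03950373]), 'grip_force': 0.0, 'finger_gap': 0.9943259534692286}
```

View pics/top0.png

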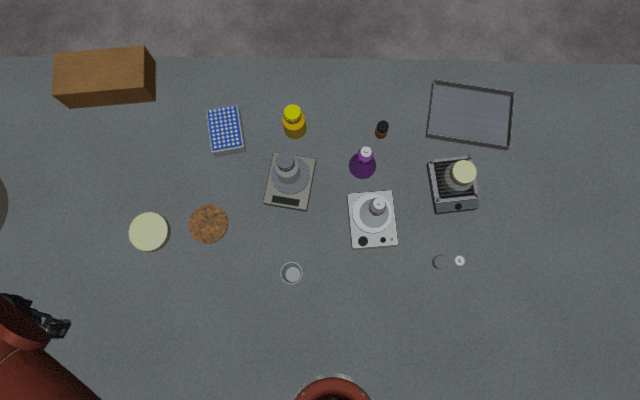

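View pics/side0.png

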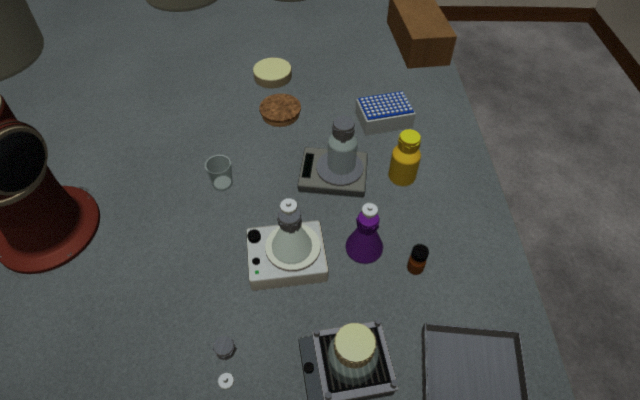

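The top view shows the scale with the bottle (290,175), stirrer with flask (374,210), shaker with jar (457,183), and cork stand (208,224). The yellow and purple look-alikes, vial (382,129), beaker (291,273) and a loose clutter item (450,262) are also there. The side view agrees.

```bash
python3 -c "
from h import *
import pickle
a=cv2.imread('pics/top0.png')[130:260,250:490]
b=cv2.imread('pics/side0.png')[100:400,230:410]
cv2.imwrite('pics/c1.png',cv2.resize(a,None,fx=3.3,fy=3.3,interpolation=cv2.INTER_CUBIC))
cv2.imwrite('pics/c2.png',cv2.resize(b,None,fx=2,fy=2,interpolation=cv2.INTER_CUBIC))
c=pickle.load(open('top.pkl','rb'))
for n,u,v,z in [('stand',208,224,.025),('bottle',286,161,.15),('flask',378,203,.18),('jar',464,171,.125),('scale',291,176,.03),('stir',374,214,.05),('vial',382,127,.062),('beaker',291,273,.03),('junk',460,261,.05),('yel',292,112,.12),('purp',366,152,.13)]: print(n,ray(c,u,v,z).round(3))
h=cv2.cvtColor(c['img'],cv2.COLOR_RGB2HSV); print(h[224,208],h[231,148],h[161,286],h[200,378],h[171,464])
"
```

```text
stand [0.469 0.321 0.025]
bottle [0.599 0.118 0.15 ]
flask [ 0.497 -0.09   0.18 ]
jar [ 0.589 -0.301  0.125]
scale [0.596 0.115 0.03 ]
stir [ 0.496 -0.094  0.05 ]
vial [ 0.72  -0.115  0.062]
beaker [0.35  0.108 0.03 ]
junk [ 0.383 -0.302  0.05 ]
yel [0.733 0.111 0.12 ]
purp [ 0.63  -0.069  0.13 ]
[ 14 118 117] [ 34  44 175] [112  26 109] [113  13 180] [ 32  41 174]
```

View pics/c1.png

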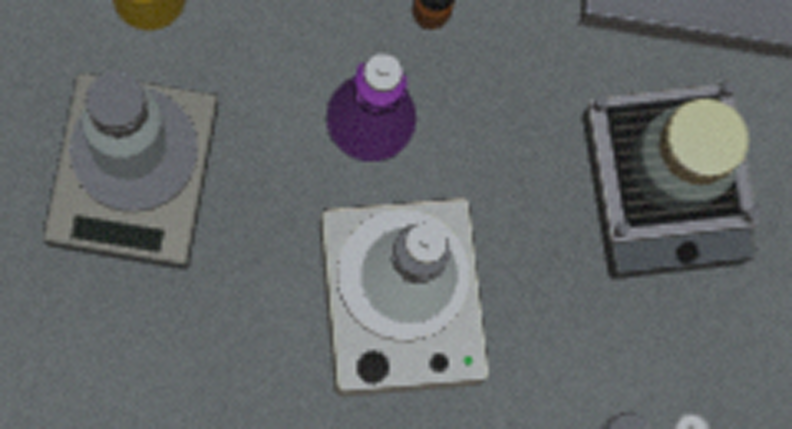

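View pics/c2.png

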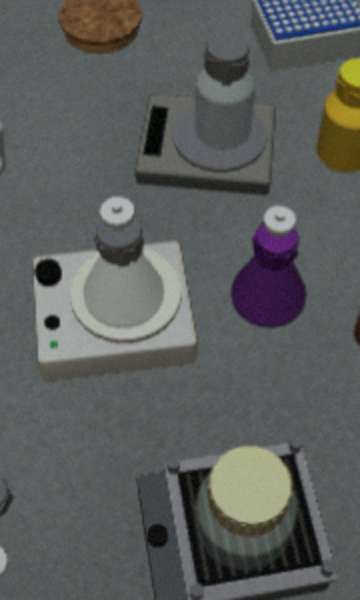

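The crops show the cap tops clearly: bottle (285,160), flask vent (379,204), jar lid (464,171.5), with matching points in the side view. I'll compare the ray casts from both views.

```bash
python3 -c "
from h import *
import pickle
c=pickle.load(open('top.pkl','rb'));s=pickle.load(open('side.pkl','rb'))
A=lambda x,y:(250+x/3.3,130+y/3.3)
B=lambda x,y:(230+x/2,100+y/2)
for n,a,b,z in [('bottle',(116,98),(227,43),.15),('flask',(427,243),(117,210),.18),('jar',(706,137),(250,478),.125),('pan',(134,148),(221,136),.03),('plate',(404,274),(126,292),.05),('shaker',(673,162),(251,528),.055)]: print(n,ray(c,*A(*a),z).round(4),ray(s,*B(*b),z).round(4))
for cc,nm in((c,'top'),(s,'side')):
  h=cv2.cvtColor(cc['img'],cv2.COLOR_RGB2HSV); m=cv2.inRange(h,(5,70,50),(20,255,255))
  n,l,st,ce=cv2.connectedComponentsWithStats(m)
  for i in range(1,n):
    if st[i,4]>300: print(nm,st[i],ray(cc,*ce[i],.025).round(4))
"
```

```text
bottle [0.6025 0.1204 0.15  ] [0.6038 0.1219 0.15  ]
flask [ 0.4955 -0.0935  0.18  ] [ 0.4996 -0.1002  0.18  ]
jar [ 0.5873 -0.3006  0.125 ] [ 0.5898 -0.2998  0.125 ]
pan [0.5986 0.1163 0.03  ] [0.602  0.1108 0.03  ]
plate [ 0.4986 -0.0905  0.05  ] [ 0.5013 -0.0927  0.05  ]
shaker [ 0.587  -0.2951  0.055 ] [ 0.5942 -0.3121  0.055 ]
top [  52   45  104   64 5241] [0.8694 0.6458 0.025 ]
top [ 189  205   39   38 1191] [0.4701 0.3215 0.025 ]
top [   0  324   68   76 1636] [0.1044 0.7467 0.025 ]
top [296 378  73  22 661] [0.0819 0.003  0.025 ]
side [ 392    0   65   68 2826] [0.8879 0.6363 0.025 ]
side [ 259   94   42   33 1079] [0.4715 0.3093 0.025 ]
side [   0  186   98   86 1394] [ 0.0449 -0.0519  0.025 ]
```

Request:
play_rows:
  moves:
    - [3,-3.8,0,2,1]
    - [3,-3.8,0,2,1]
    - [3,-3.8,0,2,1]
    - [3,-3.8,0,2,1]
    - [3,-3.8,0,2,1]
    - [3,-3.8,0,2,1]
    - [3,-3.8,0,2,1]
    - [3,-3.8,0,2,1]
  grip_force: 40

```text
t: 1.15
eef_pos: [0.4879, 0.2686, 0.256]
orientation: [0.063, 0.998, -0.0, -0.0]
contact_force: [0.6, 0.4, -0.3]
finger_gap: 1.001
grip_force: 0.0
```

Request:
play_rows:
  moves:
    - [3,-3.8,0,2,1]
    - [3,-3.8,0,2,1]
    - [3,-3.8,0,2,1]
    - [2.6,-3.3,0,1.3,1]
    - [0,0,0,0,1]
    - [0,0,0,0,1]

```text
t: 1.9
eef_pos: [0.6029, 0.1232, 0.2558]
orientation: [0.0, 1.0, 0.0, -0.001]
contact_force: [0.1, 0.2, 0.3]
finger_gap: 0.997
grip_force: 0.0
```

```bash
python3 -c "
from h import *
c=cap('wrist','w1.png');s=ctrl.sense();print(s['eef_pos'],s['orientation'],s['t'],proj(c,[[.603,.121,.15],[.599,.116,.03]]),np.round(c['T'],3).tolist())"
```

```text
[0.60270921 0.1236403  0.25597111] [-2.13919079e-04  9.99999890e-01  1.32645001e-04 -3.96987593e-04] 1.95 [[321.77297185 207.92509369]
 [318.76504743 168.23864161]] [[0.001, 0.946, 0.325, 0.518], [1.0, -0.001, -0.001, 0.124], [-0.0, 0.325, -0.946, 0.373], [0.0, 0.0, 0.0, 1.0]]
```

View pics/w1.png

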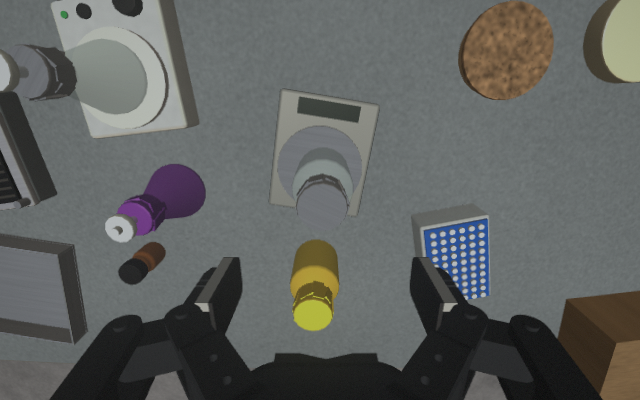

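The wrist view puts the bottle cap at (322,204) and the pan at (320,166), both where projected. I'll descend and grip.

Request:
play_rows:
  moves:
    - [0,-0.25,-3,0,1]
    - [0,0,-3,0,1]
    - [0,0,-3,0,1]
    - [0,0,-2.6,0,1]
    - [0,0,0,0,1]
    - [0,0,0,0,-1]
    - [0,0,0,0,-1]
    - [0,0,0,0,-1]

```text
t: 2.95
eef_pos: [0.6043, 0.1206, 0.1424]
orientation: [0.0, 1.0, 0.0, 0.002]
contact_force: [-0.5, -0.6, 5.0]
finger_gap: 0.482
grip_force: 40.8
```

Request:
play_rows:
  moves:
    - [0,0,0,0,-1]
    - [0,0,0,0,-1]
    - [0,0,0,0,-1]
    - [0,0,0,0,-1]

```text
t: 3.45
eef_pos: [0.6044, 0.1205, 0.1423]
orientation: [0.0, 1.0, 0.0, 0.001]
contact_force: [-0.0, -0.2, 5.0]
finger_gap: 0.481
grip_force: 41.0
```

Request:
play_rows:
  moves:
    - [0,0,1,0,-1]
    - [0,0,2,0,-1]
    - [0,0,2,0,-1]
    - [-2,3,1,0,-1]
    - [-2.5,4,0,0,-1]
    - [-2.5,4,0,0,-1]
    - [-2.5,4,0,0,-1]
    - [0,0,0,0,-1]

```text
t: 4.45
eef_pos: [0.5069, 0.2729, 0.2017]
orientation: [-0.002, 1.0, 0.001, 0.0]
contact_force: [-0.1, 0.2, -3.1]
finger_gap: 0.482
grip_force: 41.6
```

```bash
cat >> h.py <<'E'
def circ(c,lo,hi,z,win,rgb=False):
    "ellipse fit of the biggest masked blob in win=(u0,v0,u1,v1)"
    h=c['img'] if rgb else cv2.cvtColor(c['img'],cv2.COLOR_RGB2HSV)
    m=cv2.inRange(h,lo,hi); k=np.zeros_like(m); u0,v0,u1,v1=win; k[v0:v1,u0:u1]=m[v0:v1,u0:u1]
    k=cv2.morphologyEx(k,cv2.MORPH_CLOSE,np.ones((5,5)))
    ct=max(cv2.findContours(k,0,1)[0],key=cv2.contourArea); e=cv2.fitEllipse(cv2.convexHull(ct))
    return np.round(e[0],1),np.round(e[1],1),ray(c,*e[0],z).round(4)
E
python3 -c "
from h import *
s=ctrl.sense();print(s['eef_pos'],s['contact_force'],s['finger_gap'])
c=cap('top','t2.png');d=cap('side')
print(circ(c,(5,70,50),(20,255,255),.025,(180,195,235,255)))
w=cv2.imread('pics/w1.png')
a=c['img'][140:215,255:330]
g=cap('wrist','w2.png')
cv2.imwrite('pics/c3.png',np.hstack([cv2.resize(a[:,:,::-1],(400,400),interpolation=cv2.INTER_CUBIC),cv2.resize(c['img'][180:255,170:245,::-1],(400,400),interpolation=cv2.INTER_CUBIC)]))
"
```

```text
[0.50691062 0.27291951 0.20169603] [-0.11425768  0.20837925 -3.06076547] 0.4816266230442631
(array([203.7, 237. ]), array([53.6, 90.8]), array([0.4358, 0.3292, 0.025 ]))
```

View pics/c3.png

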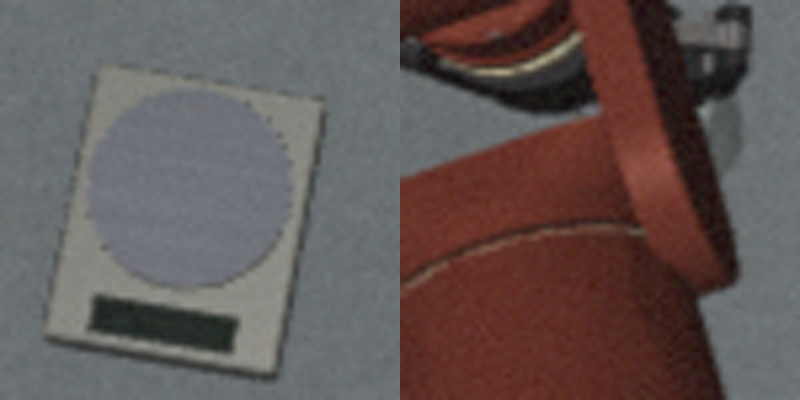

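View pics/w2.png

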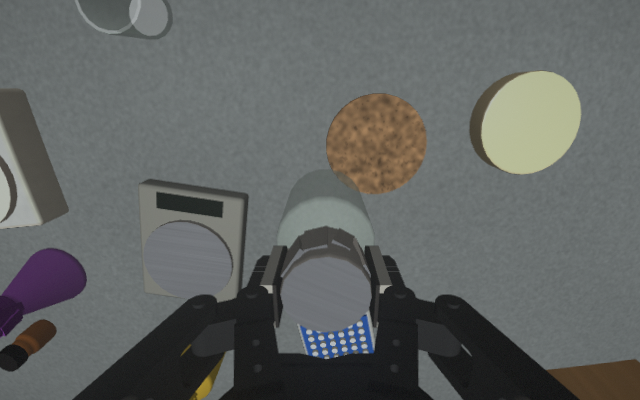

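The top crop shows the emptied pan, circle centre (290.6,175.2). In the wrist view the bottle hangs upright, with the cork centre at (377,143) and the pan at (188,260).

```bash
python3 -c "
from h import *
import pickle
t=pickle.load(open('top.pkl','rb'))
c=cap('wrist');d=cap('side')
print('stand',ray(c,377,143,.025),circ(c,(5,70,40),(20,255,255),.025,(300,80,440,200)))
print('stand top0',circ(t,(5,70,40),(20,255,255),.025,(180,195,235,255)),'side',circ(d,(5,70,40),(20,255,255),.025,(250,85,310,118)))
print('pan',ray(c,188,260,.03),ray(t,290.6,175.25,.03))
"
```

```text
stand [0.46830862 0.32135399 0.025     ] (array([376.5, 142.8]), array([ 97.9, 102.5]), array([0.4681, 0.3208, 0.025 ]))
stand top0 (array([207.7, 223.5]), array([38. , 39.7]), array([0.4701, 0.3217, 0.025 ])) side (array([279.7, 108.5]), array([29.7, 41.5]), array([0.4715, 0.3123, 0.025 ]))
pan [0.59647918 0.11783939 0.03      ] [0.59750883 0.1162551  0.03      ]
```

Request:
play_rows:
  moves:
    - [-1.3,1.6,0,0,-1]
    - [-1.3,1.6,-1,0,-1]
    - [-1.2,1.6,-2,0,-1]
    - [0,0,-2,0,-1]
    - [0,0,-0.8,0,-1]
    - [0,0,-0.3,0,-1]
    - [0,0,-0.2,0,-1]
    - [0,0,0,0,-1]

```text
t: 5.7
eef_pos: [0.4709, 0.3184, 0.1379]
orientation: [0.0, 1.0, 0.0, 0.0]
contact_force: [0.0, -0.2, -3.1]
finger_gap: 0.482
grip_force: 41.8
```

Request:
play_rows:
  moves:
    - [-0.2,0.25,0,0,-1]
    - [0,0,-0.1,0,-1]
    - [0,0,-0.1,0,-1]
    - [0,0,0,0,-1]

```text
t: 6.2
eef_pos: [0.469, 0.3214, 0.1374]
orientation: [0.0, 1.0, 0.0, 0.001]
contact_force: [-2.1, -1.5, 5.8]
finger_gap: 0.482
grip_force: 42.5
```

Request:
play_rows:
  moves:
    - [0,0,0,0,0.2]
    - [0,0,0,0,1]
    - [0,0,0,0,1]
    - [0,0,0,0,1]
    - [0,0,3,0,1]
    - [0,0,4,0,1]
    - [0,0,5,0,1]
    - [0,0,0,0,1]

```text
t: 7.2
eef_pos: [0.4706, 0.3222, 0.2613]
orientation: [0.0, 1.0, 0.002, 0.005]
contact_force: [0.6, -0.8, -0.1]
finger_gap: 0.998
grip_force: 0.0
```

Request:
play_rows:
  moves:
    - [1,-5,0,0,1]
    - [1,-5,0,0,1]
    - [1,-5,0,0,1]
    - [1,-5,0,0,1]
    - [1,-5,0,0,1]
    - [1,-5,0,0,1]
    - [1,-5,0,0,1]
    - [1,-5,0,0,1]

```text
t: 8.2
eef_pos: [0.5479, -0.0806, 0.254]
orientation: [0.0, 1.0, 0.0, -0.001]
contact_force: [0.7, -0.1, 0.5]
finger_gap: 1.001
grip_force: 0.0
```

Request:
play_rows:
  moves:
    - [1,-5,0,0,1]
    - [1,-5,0,0,1]
    - [1,-5,0,0,1]
    - [0.9,-5,0,0,1]
    - [0,-2.1,0,0,1]
    - [0,0,0,0,1]
    - [0,0,0,0,1]

```text
t: 9.07
eef_pos: [0.5872, -0.2986, 0.2548]
orientation: [-0.0, 1.0, 0.001, -0.0]
contact_force: [-1.4, -0.5, 0.0]
finger_gap: 1.001
grip_force: 0.0
```

```bash
python3 -c "
from h import *
import pickle
c=cap('wrist','w3.png');pickle.dump(c,open('w3.pkl','wb'));s=ctrl.sense();print(s['eef_pos'],s['orientation'],s['t'],proj(c,[[.588,-.300,.125],[.587,-.295,.055],[.4955,-.0935,.18],[.499,-.091,.05]]))
t=cap('top')
h=cv2.inRange(cv2.cvtColor(t['img'],cv2.COLOR_RGB2HSV),(0,0,0),(180,70,170))
cv2.imwrite('pics/t3.png',t['img'][:,:,::-1])
"
```

```text
[ 0.5872954  -0.29842878  0.25514648] [-6.84928816e-04  9.99999701e-01  3.40570172e-04 -1.12065261e-04] 9.125 [[322.90349449 198.81420255]
 [327.97776516 176.94615162]
 [646.76557677  89.8632718 ]
 [524.4462811   94.19763446]]
```

View pics/w3.png

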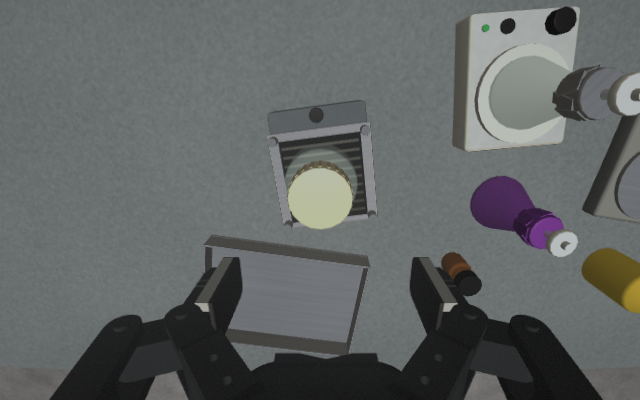

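The wrist view shows the jar lid at about (320,197), shaker posts at (275,142), (366,130), (373,214) and (288,221), and the stirrer plate at (521,93).

```bash
python3 -c "
from h import *
import pickle
c=pickle.load(open('w3.pkl','rb'))
print(circ(c,(20,30,140),(45,120,255),.125,(270,150,370,240)))
P=[ray(c,u,v,.055) for u,v in [(275,142),(366,130),(373,214),(288,221)]];print(np.round(P,4),np.mean(P,0))
print('plate',ray(c,521,93,.05),'vent',ray(c,630,94,.18))
"
```

```text
(array([319.7, 197.5]), array([62.2, 65.6]), array([ 0.5868, -0.3028,  0.125 ]))
[[ 0.5488 -0.3511  0.055 ]
 [ 0.5363 -0.2555  0.055 ]
 [ 0.6308 -0.2433  0.055 ]
 [ 0.6395 -0.341   0.055 ]] [ 0.58886022 -0.29771375  0.055     ]
plate [ 0.49788323 -0.09493222  0.05      ] vent [ 0.49836359 -0.10438042  0.18      ]
```

Request:
play_rows:
  moves:
    - [0,-0.35,-3,0,1]
    - [0,0,-4,0,1]
    - [0,0,-4,0,1]
    - [0,0,-2.6,0,1]
    - [0,0,0,0,1]
    - [0,0,0,0,1]
    - [0,0,0,0,-1]
    - [0,0,0,0,-1]
  grip_force: 45

```text
t: 10.18
eef_pos: [0.5883, -0.3039, 0.1216]
orientation: [0.0, 1.0, -0.001, 0.001]
contact_force: [0.0, 0.4, 1.4]
finger_gap: 0.667
grip_force: 48.2
```

Request:
play_rows:
  moves:
    - [0,0,0,0,-1]
    - [0,0,0,0,-1]
    - [0,0,0,0,-1]
    - [0,0,0,0,-1]

```text
t: 10.68
eef_pos: [0.5884, -0.3038, 0.1215]
orientation: [0.0, 1.0, -0.001, 0.001]
contact_force: [0.2, 2.3, 6.0]
finger_gap: 0.665
grip_force: 48.8
```

Request:
play_rows:
  moves:
    - [0,0,1,0,-1]
    - [0,0,2,0,-1]
    - [0,0,4,0,-1]
    - [0,0,4.5,0,-1]
    - [0,0,4,0,-1]
    - [0,3,0,0,-1]
    - [0,5,0,0,-1]
    - [0.2,5,0,0,-1]

```text
t: 11.68
eef_pos: [0.5889, -0.1726, 0.2753]
orientation: [0.001, 1.0, -0.0, 0.0]
contact_force: [-0.1, 0.6, -3.9]
finger_gap: 0.666
grip_force: 48.9
```

Request:
play_rows:
  moves:
    - [0.2,5,0,0,-1]
    - [0.2,5,0,0,-1]
    - [0.2,5,0,0,-1]
    - [0.2,5,0,0,-1]
    - [0,4,0,0,-1]
    - [0,3,0,0,-1]
    - [0,2,0,0,-1]
    - [0,0,0,0,-1]

```text
t: 12.68
eef_pos: [0.5972, 0.1173, 0.2748]
orientation: [-0.001, 1.0, -0.0, 0.0]
contact_force: [0.3, 0.2, -2.6]
finger_gap: 0.662
grip_force: 48.9
```

```bash
python3 -c "
from h import *
import pickle
t=cap('top','t4.png');w=cap('wrist','w4.png');pickle.dump((t,w),open('4.pkl','wb'));s=ctrl.sense();print(s['eef_pos'],s['contact_force'],s['finger_gap'],s['t'])
a=t['img'][145:220,420:495,::-1]
cv2.imwrite('pics/c4.png',np.hstack([cv2.resize(a,(400,400),interpolation=cv2.INTER_CUBIC),cv2.resize(w['img'][200:400,220:420,::-1],(400,400))]))
"
```

```text
[0.59734432 0.11585156 0.27452735] [-0.02796687 -0.37988905 -3.70389697] 0.6670581946249486 12.775
```

View pics/c4.png

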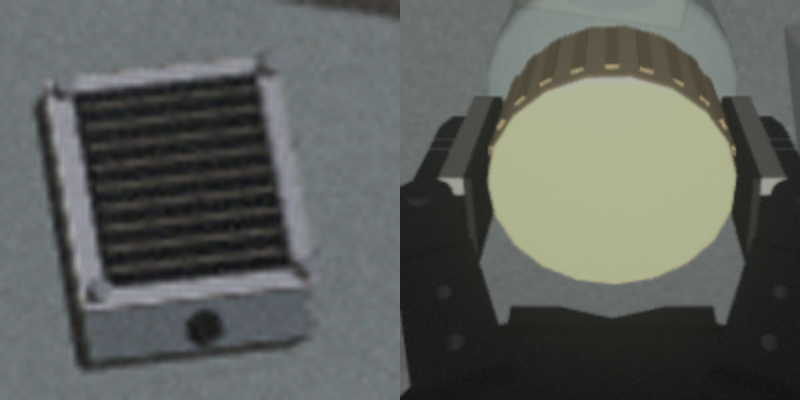

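The crop shows the empty shaker with mat centre near (454.1,178.9). The jar is held square between the pads, lid centre at wrist pixel (326,290).

```bash
python3 -c "
from h import *
import pickle
t,w=pickle.load(open('4.pkl','rb'))
print('lid',circ(w,(20,30,140),(45,120,255),.278,(250,200,400,350)))
print('shaker',ray(t,454.1,178.9,.045),ray(t,453.9,178.4,.055))
"
```

```text
lid (array([325.6, 286.6]), array([109.7, 125.4]), array([0.5937, 0.1173, 0.278 ]))
shaker [ 0.59013366 -0.29829207  0.045     ] [ 0.58877182 -0.29510994  0.055     ]
```

Request:
play_rows:
  moves:
    - [0.1,0.1,-3,0,-1]
    - [0,0,-4,0,-1]
    - [0,0,-4,0,-1]
    - [0,0,-3,0,-1]
    - [0,0,-1.6,0,-1]
    - [0,0,-0.6,0,-1]
    - [0,0,-0.3,0,-1]
    - [0,0,0,0,-1]

```text
t: 13.78
eef_pos: [0.5991, 0.1175, 0.1106]
orientation: [0.0, 1.0, 0.0, 0.001]
contact_force: [-0.1, -0.2, -2.9]
finger_gap: 0.667
grip_force: 48.9
```

Request:
play_rows:
  moves:
    - [0,0,-0.2,0,-1]
    - [0,0,-0.1,0,-1]
    - [0,0,-0.1,0,-1]
    - [0,0,0,0,-1]

```text
t: 14.28
eef_pos: [0.5987, 0.1176, 0.1066]
orientation: [0.0, 1.0, 0.0, 0.0]
contact_force: [-3.9, 0.4, 5.3]
finger_gap: 0.662
grip_force: 49.5
```

Request:
play_rows:
  moves:
    - [0,0,0,0,0.5]
    - [0,0,0,0,1]
    - [0,0,0,0,1]
    - [0,0,0,0,1]
    - [0,0,3,0,1]
    - [0,0,5,0,1]
    - [0,0,6,0,1]
    - [0,0,2.5,0,1]

```text
t: 15.28
eef_pos: [0.5998, 0.1176, 0.2756]
orientation: [0.0, 1.0, 0.0, 0.004]
contact_force: [0.5, -0.5, 1.1]
finger_gap: 1.003
grip_force: 0.0
```

Request:
play_rows:
  moves:
    - [-2.5,-4,0,0,1]
    - [-2.5,-4.5,0,0,1]
    - [-2.5,-5,0,0,1]
    - [-2.5,-5,0,0,1]
    - [0,-3,0,0,1]
    - [0,0,0,0,1]
    - [0,0,0,0,1]

```text
t: 16.15
eef_pos: [0.4984, -0.097, 0.2702]
orientation: [0.0, 1.0, 0.0, -0.0]
contact_force: [-0.6, -0.8, -0.4]
finger_gap: 1.001
grip_force: 0.0
```

```bash
python3 -c "
from h import *
import pickle
t=cap('top','t5.png');w=cap('wrist','w5.png');pickle.dump((t,w),open('5.pkl','wb'));s=ctrl.sense();print(s['eef_pos'],s['contact_force'],s['finger_gap'],s['t'])
print('jar',circ(t,(20,30,140),(45,120,255),.11,(270,140,320,200)), circ(w,(20,30,140),(45,120,255),.11,(470,0,640,250)))
print(proj(w,[[.497,-.097,.18],[.499,-.093,.05]]))
"
```

```text
[ 0.49846955 -0.09657801  0.27019562] [ 0.27807444 -0.56383753  0.16081042] 1.0016804117635314 16.25Traceback (most recent call last):
  File "<string>", line 5, in <module>
    print('jar',circ(t,(20,30,140),(45,120,255),.11,(270,140,320,200)), circ(w,(20,30,140),(45,120,255),.11,(470,0,640,250)))
                                                                        ~~~~^^^^^^^^^^^^^^^^^^^^^^^^^^^^^^^^^^^^^^^^^^^^^^^^
  File "h.py", line 20, in circ
    ct=max(cv2.findContours(k,0,1)[0],key=cv2.contourArea); e=cv2.fitEllipse(cv2.convexHull(ct))
ValueError: max() iterable argument is empty
```

View pics/w5.png

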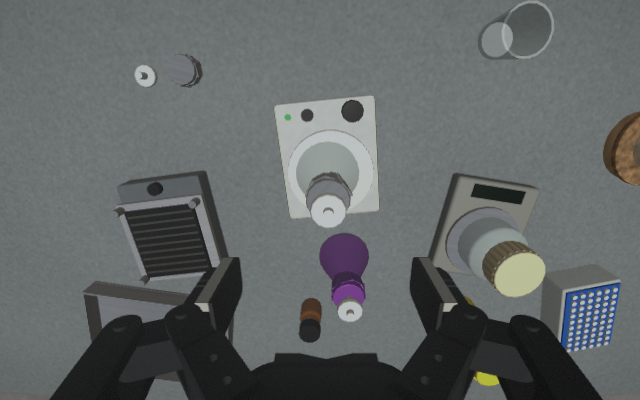

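The wrist view shows the flask's vent at (328,211), plate circle centre at (330,171), jar lid on the scale at (514,274), and shaker posts at (124,210), (195,203), (215,268) and (145,278).

```bash
python3 -c "
from h import *
import pickle
t,w=pickle.load(open('5.pkl','rb'))
print('vent',ray(w,328,211,.18),'plate',ray(w,330.5,171,.05),'lid',ray(w,514,274,.11))
print('lid top',circ(t,(20,30,140),(45,120,255),.11,(270,140,320,200)))
print('shaker',np.mean([ray(w,u,v,.055) for u,v in [(124,210),(195,203),(215,268),(145,278)]],0))
"
```

```text
vent [ 0.49512536 -0.09404122  0.18      ] plate [ 0.49671447 -0.09017424  0.05      ] lid [0.59733947 0.11110777 0.11      ]
lid top (array([286.8, 165.9]), array([22.8, 24.1]), array([0.599 , 0.1196, 0.11  ]))
shaker [ 0.58545066 -0.29138451  0.055     ]
```

Request:
play_rows:
  moves:
    - [-0.3,0.25,-2,0,1]
    - [0,0,-3,0,1]
    - [0,0,-3,0,1]
    - [0,0,-3,0,1]
    - [0,0,-1.7,0,1]
    - [0,0,0,0,1]
    - [0,0,0,0,-1]
    - [0,0,0,0,-1]

```text
t: 17.25
eef_pos: [0.4962, -0.0953, 0.1449]
orientation: [0.0, 1.0, -0.0, 0.001]
contact_force: [0.6, 0.7, 0.2]
finger_gap: 0.603
grip_force: 0.0
```

Request:
play_rows:
  moves:
    - [0,0,0,0,-1]
    - [0,0,0,0,-1]
    - [0,0,0,0,-1]
    - [0,0,0,0,-1]

```text
t: 17.75
eef_pos: [0.4961, -0.0952, 0.1448]
orientation: [0.0, 1.0, -0.0, 0.001]
contact_force: [-0.1, 1.0, 5.3]
finger_gap: 0.426
grip_force: 45.3
```

Request:
play_rows:
  moves:
    - [0,0,1,0,-1]
    - [0,0,2,0,-1]
    - [0,0,3,0,-1]
    - [1,-2,2,0,-1]
    - [2,-4.5,0,0,-1]
    - [2,-4.5,0,0,-1]
    - [2,-4.5,0,0,-1]
    - [2.2,-4.6,0,0,-1]

```text
t: 18.75
eef_pos: [0.5874, -0.2973, 0.2227]
orientation: [0.0, 1.0, 0.0, -0.001]
contact_force: [0.9, -0.5, -1.5]
finger_gap: 0.426
grip_force: 45.5
```

Request:
play_rows:
  moves:
    - [0,0,0,0,-1]
    - [0,0,0,0,-1]

```text
t: 19.0
eef_pos: [0.5868, -0.2956, 0.2224]
orientation: [0.0, 1.0, 0.001, -0.001]
contact_force: [0.4, -0.1, -2.8]
finger_gap: 0.425
grip_force: 45.8
```

```bash
python3 -c "
from h import *
import pickle
t=cap('top','t6.png');w=cap('wrist','w6.png');d=cap('side','s6.png');pickle.dump((t,w,d),open('6.pkl','wb'));s=ctrl.sense();print(s['eef_pos'],s['contact_force'],s['finger_gap'],s['t'])
a=t['img'][175:250,335:410,::-1]
cv2.imwrite('pics/c6.png',np.hstack([cv2.resize(a,(400,400),interpolation=cv2.INTER_CUBIC),cv2.resize(w['img'][150:350,220:420,::-1],(400,400))]))
"
```

```text
[ 0.58695737 -0.29484967  0.22333087] [-0.32932415  0.62794215 -1.9099117 ] 0.42922071786198784 19.15
```

View pics/c6.png

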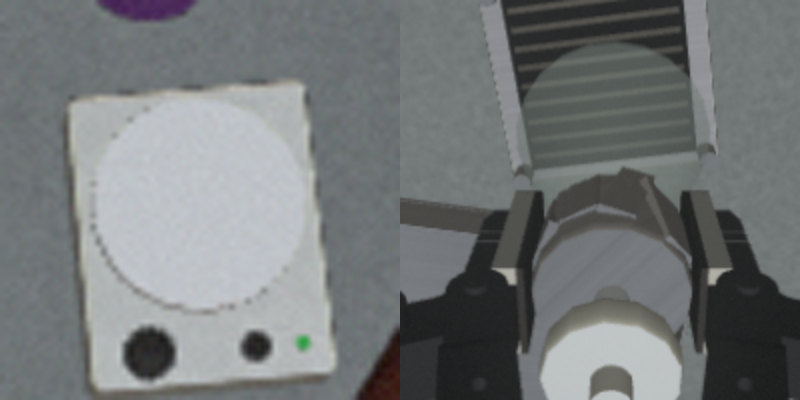

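The crop shows the emptied stirrer plate centred at (372.4,213.2), and the flask hanging upright with its vent between the fingers.

Request:
play_rows:
  moves:
    - [0.25,-0.15,-1,0,-1]
    - [0,0,-2.5,0,-1]
    - [0,0,-2.5,0,-1]
    - [0,0,-1.2,0,-1]
    - [0,0,-0.6,0,-1]
    - [0,0,-0.2,0,-1]
    - [0,0,0,0,-1]
    - [0,0,0,0,-1]

```text
t: 20.15
eef_pos: [0.5903, -0.2978, 0.1444]
orientation: [0.0, 1.0, -0.0, 0.001]
contact_force: [-0.4, -0.2, -1.3]
finger_gap: 0.432
grip_force: 45.8
```

Request:
play_rows:
  moves:
    - [0,0,-0.2,0,-1]
    - [0,0,-0.15,0,-1]
    - [0,0,-0.1,0,-1]
    - [0,0,-0.1,0,-1]
    - [0,0,0,0,-1]
    - [0,0,0,0,-1]

```text
t: 20.9
eef_pos: [0.5903, -0.2976, 0.14]
orientation: [0.0, 1.0, -0.0, 0.0]
contact_force: [-2.7, 2.7, 6.9]
finger_gap: 0.429
grip_force: 46.6
```

Request:
play_rows:
  moves:
    - [0,0,0,0,0.2]
    - [0,0,0,0,1]
    - [0,0,0,0,1]
    - [0,0,0,0,1]
    - [0,0,3,0,1]
    - [0,0,4,0,1]
    - [0,0,5,0,1]
    - [0,0,1,0,1]

```text
t: 21.9
eef_pos: [0.5914, -0.2986, 0.2733]
orientation: [0.0, 1.0, -0.002, 0.004]
contact_force: [0.8, -0.6, 0.2]
finger_gap: 0.998
grip_force: 0.0
```

Request:
play_rows:
  moves:
    - [-0.8,5,0,0,1]
    - [-1,5,0,0,1]
    - [-1,5,0,0,1]
    - [-1,5,0,0,1]
    - [-1,5,0,0,1]
    - [-1,5,0,0,1]
    - [-1,5,0,0,1]
    - [-1,5,0,0,1]

```text
t: 22.9
eef_pos: [0.5108, 0.104, 0.2666]
orientation: [0.0, 1.0, -0.0, -0.001]
contact_force: [0.0, -1.3, 0.7]
finger_gap: 1.001
grip_force: 0.0
```

Request:
play_rows:
  moves:
    - [-1,5,0,0,1]
    - [-1,5,0,0,1]
    - [-1,5,0,0,1]
    - [-1,4,0,0,1]
    - [-0.3,2.9,0,0,1]
    - [0,0,0,0,1]
    - [0,0,0,0,1]

```text
t: 23.78
eef_pos: [0.4686, 0.3209, 0.2669]
orientation: [0.0, 1.0, -0.001, -0.001]
contact_force: [0.3, -0.2, -0.1]
finger_gap: 1.0
grip_force: 0.0
```

```bash
python3 -c "
from h import *
import pickle
t=cap('top','t7.png');w=cap('wrist','w7.png');d=cap('side','s7.png');s=ctrl.sense();print(s['eef_pos'],s['t'],proj(w,[[.469,.321,.145]]))
cv2.imwrite('pics/c7.png',np.hstack([cv2.resize(t['img'][140:240,265:485,::-1],(400,182)),cv2.resize(w['img'][120:302,220:420,::-1],(200,182))]))
"
```

```text
[0.46902    0.32051223 0.26755861] 23.925 [[325.20626478 201.09837412]]
```

View pics/c7.png

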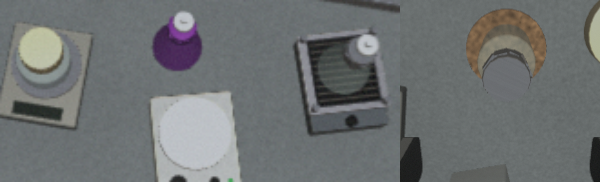

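The crop shows the jar on the scale, the flask on the shaker, the stirrer empty, and the bottle on the stand below the gripper, cap at about (326,196).

Request:
play_rows:
  moves:
    - [-0.15,0.05,-2,0,1]
    - [0,0,-3,0,1]
    - [0,0,-3,0,1]
    - [0,0,-3,0,1]
    - [0,0,-2.1,0,1]
    - [0,0,0,0,1]
    - [0,0,0,0,-1]
    - [0,0,0,0,-1]

```text
t: 24.92
eef_pos: [0.4682, 0.3225, 0.1385]
orientation: [0.0, 1.0, 0.001, 0.001]
contact_force: [0.4, -0.5, 1.1]
finger_gap: 0.603
grip_force: 0.0
```

Request:
play_rows:
  moves:
    - [0,0,0,0,-1]
    - [0,0,0,0,-1]
    - [0,0,0,0,-1]
    - [0,0,0,0,-1]

```text
t: 25.42
eef_pos: [0.4682, 0.3222, 0.1386]
orientation: [0.0, 1.0, 0.0, 0.001]
contact_force: [-0.2, -2.4, 5.7]
finger_gap: 0.478
grip_force: 45.8
```

Request:
play_rows:
  moves:
    - [0,0,1,0,-1]
    - [0,0,2,0,-1]
    - [0,0,3.5,0,-1]
    - [0,0,3.5,0,-1]
    - [0.3,-3,0,0,-1]
    - [0.3,-5,0,0,-1]
    - [0.4,-5,0,0,-1]
    - [0.4,-5,0,0,-1]

```text
t: 26.42
eef_pos: [0.4811, 0.1407, 0.2377]
orientation: [-0.0, 1.0, 0.0, 0.001]
contact_force: [1.0, -0.5, -2.9]
finger_gap: 0.474
grip_force: 46.5
```

Request:
play_rows:
  moves:
    - [0.4,-5,0,0,-1]
    - [0.4,-5,0,0,-1]
    - [0.4,-5,0,0,-1]
    - [0.4,-5,0,0,-1]
    - [0.1,-3.3,0,0,-1]
    - [0,0,0,0,-1]
    - [0,0,0,0,-1]
    - [0,0,0,0,-1]

```text
t: 27.42
eef_pos: [0.4982, -0.09, 0.237]
orientation: [-0.001, 1.0, 0.0, 0.0]
contact_force: [0.3, 0.3, -3.8]
finger_gap: 0.475
grip_force: 46.8
```

```bash
python3 -c "
from h import *
w=cap('wrist','w8.png');s=ctrl.sense();print(s['eef_pos'],s['contact_force'],s['t'])
z=s['eef_pos'][2]-.1136+.12
print(proj(w,[[.498,-.091,.05],[*s['eef_pos'][:2],z]]),circ(w,(90,5,60),(130,60,200),z,(250,230,400,350)))
"
```

```text
[ 0.49828759 -0.09001458  0.23694776] [ 0.02117889 -0.2403823  -4.17583444] 27.475
[[323.86071759 179.90147906]
 [323.54936537 297.55893602]] (array([325.7, 315.3]), array([106.4, 145.2]), array([ 0.5081, -0.0891,  0.2433]))
```

View pics/w8.png

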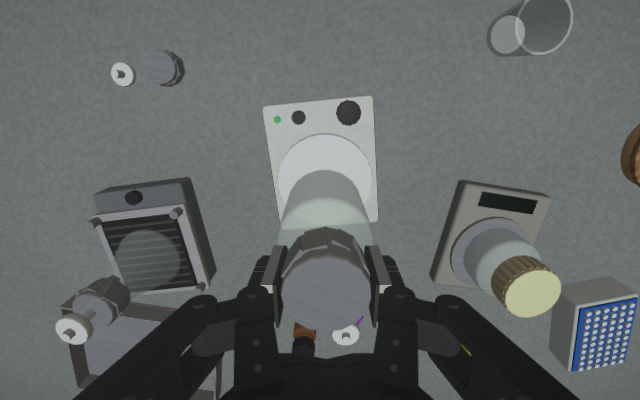

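The wrist view shows the bottle upright over the plate (323,180), and the jar and flask on their stations. Lowering now.

Request:
play_rows:
  moves:
    - [0.2,-0.1,-1,0,-1]
    - [0,0,-2,0,-1]
    - [0,0,-2,0,-1]
    - [0,0,-1.2,0,-1]
    - [0,0,-0.6,0,-1]
    - [0,0,-0.2,0,-1]
    - [0,0,0,0,-1]
    - [0,0,0,0,-1]

```text
t: 28.48
eef_pos: [0.5008, -0.0922, 0.1676]
orientation: [0.0, 1.0, -0.0, 0.001]
contact_force: [-0.8, 0.5, -3.3]
finger_gap: 0.477
grip_force: 46.8
```

Request:
play_rows:
  moves:
    - [0,0,-0.15,0,-1]
    - [0,0,-0.1,0,-1]
    - [0,0,0,0,-1]

```text
t: 28.85
eef_pos: [0.5002, -0.092, 0.1642]
orientation: [0.0, 1.0, 0.0, -0.0]
contact_force: [-0.3, 0.2, -3.3]
finger_gap: 0.478
grip_force: 46.8
```

Request:
play_rows:
  moves:
    - [0,0,-0.1,0,-1]
    - [0,0,-0.1,0,-1]
    - [0,0,0,0,-1]

```text
t: 29.22
eef_pos: [0.5009, -0.0922, 0.1637]
orientation: [0.0, 1.0, -0.0, 0.001]
contact_force: [-1.5, 0.7, 4.9]
finger_gap: 0.477
grip_force: 47.4
```

Request:
play_rows:
  moves:
    - [0,0,0,0,0.2]
    - [0,0,0,0,1]
    - [0,0,0,0,1]
    - [0,0,0,0,1]
    - [0,0,3,0,1]
    - [0,0,4,0,1]
    - [0,0,5,0,1]
    - [0,0,2,0,1]

```text
t: 30.22
eef_pos: [0.5013, -0.0924, 0.306]
orientation: [0.0, 1.0, -0.001, 0.003]
contact_force: [0.6, 0.0, -0.7]
finger_gap: 0.997
grip_force: 0.0
```

Request:
play_rows:
  moves:
    - [0,5,0,0,1]
    - [0,6,0,0,1]
    - [0,6,0,0,1]
    - [0,6,0,0,1]
    - [0,6,0,0,1]
    - [0,6,0,0,1]
    - [0,6,0,0,1]
    - [0,0,0,0,1]

```text
t: 31.22
eef_pos: [0.499, 0.3212, 0.3002]
orientation: [-0.003, 1.0, -0.0, -0.001]
contact_force: [0.5, -0.2, 0.1]
finger_gap: 1.0
grip_force: 0.0
```

```bash
python3 -c "
from h import *
t=cap('top');d=cap('side');s=ctrl.sense();print(s['eef_pos'],s['contact_force'],s['t'])
cv2.imwrite('pics/c9.png',np.vstack([cv2.resize(t['img'][125:260,250:490,::-1],(533,300),interpolation=cv2.INTER_CUBIC),cv2.resize(d['img'][100:400,180:440,::-1],(533,300))[:, :]]))
c7=cv2.resize(d['img'][100:400,230:410,::-1],(360,600),interpolation=cv2.INTER_CUBIC);a=cv2.resize(t['img'][125:260,265:485,::-1],(440,270),interpolation=cv2.INTER_CUBIC)
k=np.zeros((600,800,3),np.uint8);k[:,:360]=c7;k[:270,360:]=a
cv2.imwrite('pics/c9.png',k)
"
```

```text
[0.49975583 0.31818654 0.30074219] [ 0.08901798 -0.14413394  0.53119686] 31.325
```

View pics/c9.png

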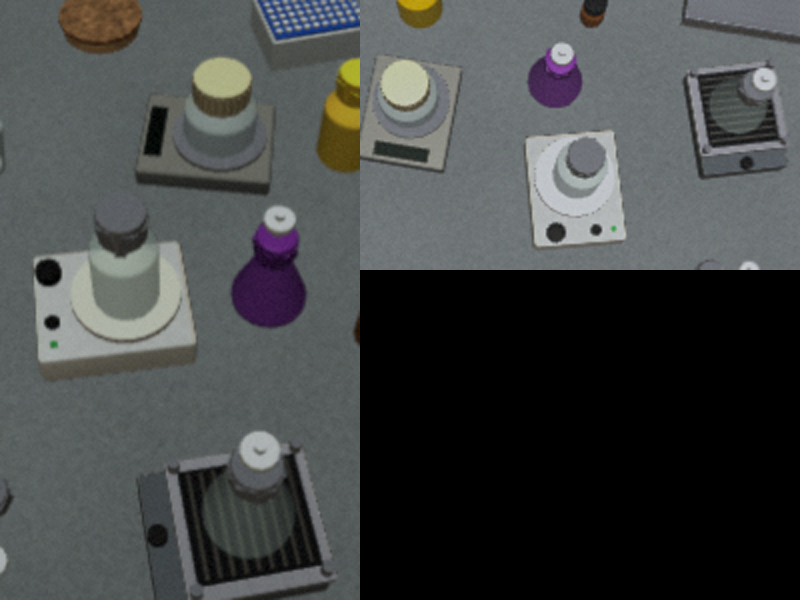

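All three vessels stand upright and centred on their stations. The bystanders and the purple and yellow look-alikes haven't moved.

```bash
python3 -c "
from rig import ctrl
print(ctrl.finish_job())"
```

```text
the job is handed in; nothing more can be done
None
```

The job is handed in at about 31 s of the 112 s: bottle on the stirrer, flask on the shaker and jar on the scale, all upright and near centre in the last pictures, with the cork stand empty and the bystanders unmoved.

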